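# Check a trolley brake lever against its stop

## Robot

A 6-joint arm with a two-finger parallel gripper is mounted at the origin on the work surface. World frame = base frame: x ahead of the robot, y to its left, z up, the work surface at z = 0. Lengths are in mm, angles in degrees, forces in N, time in s.
With the tool pointing down it reaches from about 350 to 850 mm from the base axis. Payload 8.1 kg.
Tool frame: the origin (TCP) lies at the very end of the fingers, on their centre line; the grasp point (between the pads) lies 19 mm behind it; x points along the fingers, y is the direction in which the jaws open and shut, and the axes are right-handed (so a half turn about x gives the same grasp; the last joint's range is limited). The gripper opens to 85 mm and grips with 20 to 120 N. Pads are 22 mm wide; open, the fingers measure 114 mm over their backs; the gripper's body (76 mm by 85 mm) begins 54 mm behind the grasp point. The pads swing forward as they close: fully open they stand 13 mm farther back than shut.
Start: joints at [64.32, 7.471, 85.268, -0, 87.261, -4.893], TCP at [212.915, 560.957, 231.292] pointing down, gripper open.
Joint ranges: [-169.43, 169.43], [-51.17, 129.36], [1.28, 143.12], [-76.62, 256.62], [0, 156.53], [-152.29, 152.29]. Speed limits (degrees/s): [136.94, 136.94, 159.86, 180, 180, 180].

## Interface

Orientations are given as [roll, pitch, yaw] about the fixed x, y, z axes, in that order (R = Rz(yaw) Ry(pitch) Rx(roll)).
In Python, from bench import sensors, snapshot, r gives the robot as it stands. The module is installed in compiled form; this text tells all that it offers.
- The arm moves only by the tool drive_tool, never from a script. Its argument "moves" is one flat list of numbers, 6 for each row, row after row: the shift along the tool's x, y, z in cm, then the turn, a rotation vector about the tool's x, y, z in degrees. In form: [tx, ty, tz, wx, wy, wz, tx, ty, tz, wx, wy, wz, ...]. A call has 1 to 20 rows; each row shifts and turns the commanded pose from where the row before left it, along the tool's axes as they then stand; what a row does not reach is not made up. A row lasts 1/12 s, in which the tool goes at most 41.7 mm and 7.16 degrees, less where a joint would pass 70% of its speed; a pose out of reach is approached as far as the arm can. A call with a gripper value outside its range is refused whole. "hand" is the finger opening in cm, from 0 to 8.54, set as the call begins (left out, the last holds). The fingers move at their own pace and stop on an object; "grip_force" is the grip in N (left out, the last holds). Time passes only in rows, so rows that do not move let the fingers close. It gives the time, the measured TCP pose, the force and the opening at its end, in the units of the state.
- sensors.sense(): the state, without advancing time (a new reading comes with each control period).
- snapshot(name): name is "scene" or "top"; returns a dict with "image" (480x640x3 uint8, red, green, blue), "z_map" (480x640 float32, mm along the optical axis (not along the pixel's ray), 0 where there is no reading), "camera_matrix" (3x3 intrinsics, pixels), "eye" and "orientation" of the camera in the world. Camera axes: x right, y down, z forward; pixel columns grow to the right and rows downward; lengths in mm; the calibration is good to about 2 mm. A picture is of the moment at which its call begins.
- r.hand_in(): hands the job in, once; it reports no verdict.
The state is a dict: "time": time; "joint_pos": joint angles; "qd": joint speeds; "joint_efforts": joint torques, N m; "tool_pos": TCP position; "tcp_rot": TCP orientation; "ft_force": force on the tool from outside, world axes, zero at the start; "wrist_torque": the same for the moment, N m; "finger_gap": finger opening in mm.
Only numpy, scipy, OpenCV 4.12 (cv2) and the standard library are available. Lean on these libraries where they do the work, as an engineer would, in place of code of your own. Each camera call takes 0.05 s, during which the arm holds its last target.

## Task

The brake lever with the magenta sleeve, on one of the two trolley handles standing on the studio table, has just been adjusted: check that it stops short of the bar. With the outside of the fingers press it in, without forcing it, until it rests firmly on its stop and keep it there for about a second, let it spring fully back out, then press it in to its stop a second time and finish while still holding it in. Do not take the lever between the fingers, keep the hand off the bar, and leave the teal lever and everything else alone.

Things in the scene. Friction and masses are not known exactly. Their poses are not given: they have to be found in the camera images.
- magenta_stand: Fixed service stand of the handle with the magenta brake lever: dark base plate 150 x 180 x 12 mm and two grey uprights. Origin on the table directly under the middle of the handle bar; its y axis runs along the bar, its x axis is the horizontal direction in which the lever is pressed towards the bar, z up.
- magenta_bar: Handle bar of that stand, 28 to 31 mm in diameter, 244 mm long along the stand's y axis, origin on its axis at the middle, 150 mm above the table. A black clamp block (42 x 85 x 34 mm) sits on its +y half and carries the lever's pivot, 35 mm in front of (-x) and 85 mm along (+y) from the origin.
- magenta_blade: Brake lever with magenta sleeve. Origin on the pivot axis at mid-height, 150 mm above the table; it extends 179 mm level along its own -y; own +x is the way it is pressed (to the bar), z up. Bare aluminium 10 mm thick, 20 high to 67 mm from the pivot, then sleeve 14 mm thick, 24 high to 167 mm, then a 24 mm ball. Below it, and 100 mm in front (own -x), is free space.
- magenta_lever (a joint): Lever angle in rad: 0 = sprung fully out (0.42 rad off parallel to the bar), grows as it is pressed in. It meets its stop screw somewhere between 0.18 and 0.42 and would reach the bar at 0.50. Return spring, felt at 130 mm from the pivot: 2.3 N when out, up to 5 N when in.
- magenta_stop: Rubber-tipped brass stop screw, 10 mm in diameter, standing out of the clamp block towards the lever, set differently each time. Origin at its tip, 150 mm above the table, about 50 mm from the pivot; the bare part of the lever comes to rest on it. It feels about 2.6 times any push beyond the spring given 130 mm from the pivot, and gives about 1 mm at most.
- magenta_press (a point): Point on the outer face of the magenta sleeve, 130 mm from the pivot, at mid-height: a good place to press. It moves with the lever.
- teal_stand: Fixed service stand of the handle with the teal brake lever: dark base plate 150 x 180 x 12 mm and two grey uprights. Origin on the table directly under the middle of the handle bar; its y axis runs along the bar, its x axis is the horizontal direction in which the lever is pressed towards the bar, z up.
- teal_bar: Handle bar of that stand, 28 to 31 mm in diameter, 244 mm long along the stand's y axis, origin on its axis at the middle, 150 mm above the table. A black clamp block (42 x 85 x 34 mm) sits on its +y half and carries the lever's pivot, 35 mm in front of (-x) and 85 mm along (+y) from the origin.
- teal_blade: Brake lever with teal sleeve. Origin on the pivot axis at mid-height, 150 mm above the table; it extends 179 mm level along its own -y; own +x is the way it is pressed (to the bar), z up. Bare aluminium 10 mm thick, 20 high to 67 mm from the pivot, then sleeve 14 mm thick, 24 high to 167 mm, then a 24 mm ball. Below it, and 100 mm in front (own -x), is free space.
- teal_lever (a joint): Lever angle in rad: 0 = sprung fully out (0.42 rad off parallel to the bar), grows as it is pressed in. It meets its stop screw somewhere between 0.18 and 0.42 and would reach the bar at 0.50. Return spring, felt at 130 mm from the pivot: 2.3 N when out, up to 5 N when in.
- teal_stop: Rubber-tipped brass stop screw, 10 mm in diameter, standing out of the clamp block towards the lever, set differently each time. Origin at its tip, 150 mm above the table, about 50 mm from the pivot; the bare part of the lever comes to rest on it. It feels about 2.6 times any push beyond the spring given 130 mm from the pivot, and gives about 1 mm at most.
- teal_press (a point): Point on the outer face of the teal sleeve, 130 mm from the pivot, at mid-height: a good place to press. It moves with the lever.
- paint_tube: Bystander: magenta paint tube standing on its cap, 46 mm wide, 143 mm tall; origin under its foot.
- medium_bottle: Bystander: white bottle, 56 mm diameter, 140 mm tall; origin under its foot.
- pigment_jar: Bystander: ochre jar, 50 mm diameter, 60 mm tall; origin under its foot.
- tape_roll: Bystander: roll of tape lying flat, 90 mm diameter, 24 mm tall; origin under its centre.
- flat_brush: Bystander: brush about 200 mm long lying on the table.
- palette_knife: Bystander: palette knife about 200 mm long lying on the table.
- brush_pot: Bystander: dark pot of brushes, 76 mm diameter, brushes up to 200 mm high; origin under its foot.

How it is judged:
By the outcome, as a careful person would: the job done as asked, in the order asked, and still so for the second after the job is handed in, while the arm keeps its last pose, push and grip.
It also fails if it takes over 58 s, if anything falls off the work surface, if the arm or the gripper's body presses on something with over 40 N, if the wrist force passes 120 N, or if a joint passes its speed limit or range.

## Working session

There is one attempt and no reset: what is moved stays moved. The work goes in short steps, Python scripts to look and compute and a tool call to move; the robot and the scene stay as the last step left them, time stands still between calls to the robot, and variables do not carry over. Pictures are saved under pics/ and viewed, and the job is handed in when it is done.

Besides the shell and the picture viewer there is one more tool, called after "Emit:" as name(argument=value, ...) on one line, values as JSON. drive_tool: Moves the arm, as the interface text tells. Its arguments: {"type":"object","properties":{"moves":{"type":"array","items":{"type":"number"}},"hand":{"type":"number"},"grip_force":{"type":"number"}},"required":["moves"]}

```bash
mkdir -p pics
python3 - <<'E'
from bench import sensors, snapshot, r
import cv2,numpy as np,pickle
print(sensors.sense())
for n in("scene","top"):
    s=snapshot(n); pickle.dump(s,open(n+".pkl","wb")); cv2.imwrite(f"pics/{n}0.png",s["image"][:,:,::-1]); print(n,s["camera_matrix"],s["eye"],s["orientation"])
E
```

```text
{'time': 0.0, 'joint_pos': array([ 6.43215453e+01,  7.51596433e+00,  8.53286938e+01, -1.93013241e-03,
        8.72611831e+01, -4.89224482e+00]), 'qd': array([-0.12172828,  0.00969587, -0.12714335,  0.06058643,  0.01818838,
        0.03866194]), 'joint_efforts': array([-1.86321129e-03, -5.69415450e+01, -5.00535142e+01, -3.48820486e-04,
        1.52858114e-02,  2.66778002e-06]), 'tool_pos': array([212.67512209, 560.46094496, 230.24111205]), 'tcp_rot': array([ -93.84879569,   89.89414114, -114.6349116 ]), 'ft_force': array([ 0.53713579,  0.39915923, -0.31218597]), 'wrist_torque': array([ 0.01460798,  0.00381926, -0.00786389]), 'finger_gap': 85.21081031157946}
scene [[623.90629034   0.         326.16372706]
 [  0.         623.90629034 242.80335747]
 [  0.           0.           1.        ]] [1355.35380234 -726.97975239 1231.53198421] [-135.33004878   -0.94124906   49.50529736]
top [[486.17023952   0.         311.01523719]
 [  0.         486.17023952 233.73401244]
 [  0.           0.           1.        ]] [ 404.95359679  -19.20534373 1281.5269253 ] [-173.05264193    0.95843537  -89.52546662]
```

View pics/scene0.png

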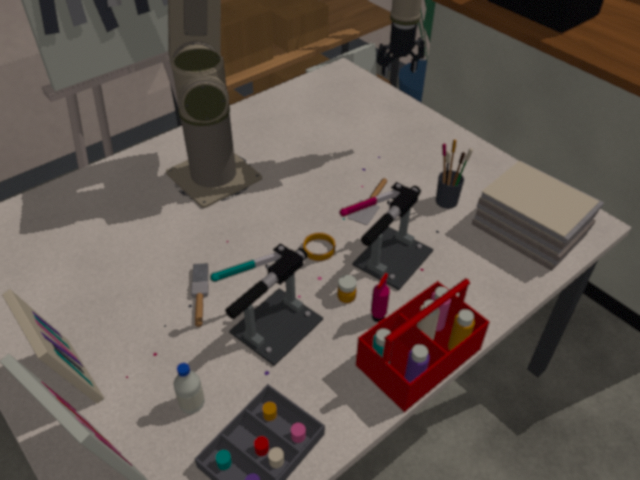

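View pics/top0.png

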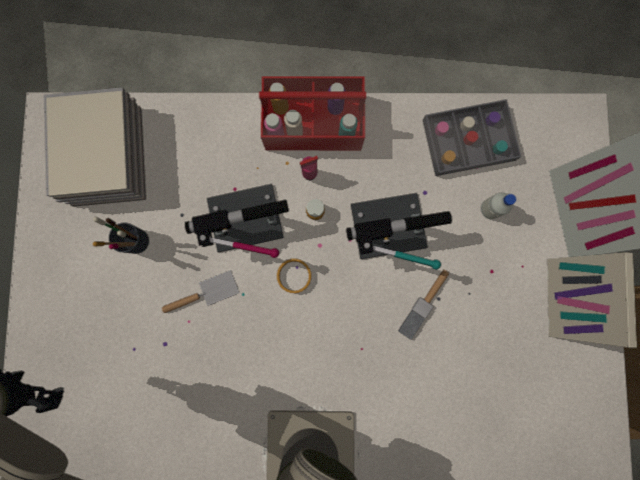

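The top view shows the magenta lever running from its pivot at about (205,239) to its ball at (276,253). Its bar is above it, from (190,227) to (287,206). The tape roll is at (294,276), the palette knife at (200,292), and the teal handle is to the right around (400,230).

```bash
cat > h.py <<'E'
import numpy as np,cv2,pickle
from scipy.spatial.transform import Rotation as R
def cloud(s):
    K=s["camera_matrix"];z=s["z_map"];v,u=np.mgrid[:480,:640]
    p=np.stack([(u-K[0,2])/K[0,0]*z,(v-K[1,2])/K[1,1]*z,z],-1)
    return p@R.from_euler('xyz',s["orientation"],degrees=True).as_matrix().T+np.asarray(s["eye"])
def mag(s):
    h=cv2.cvtColor(s["image"],cv2.COLOR_RGB2HSV)
    return (h[...,0]>155)&(h[...,0]<178)&(h[...,1]>120)&(s["z_map"]>0)
E
python3 - <<'E'
from h import *
np.set_printoptions(precision=1,suppress=True)
for n in("top","scene"):
    s=pickle.load(open(n+".pkl","rb"));P=cloud(s);m=mag(s)
    print(n,"table",np.median(P[300:340,250:350,2]) )
    sel=m&(P[...,2]>120)&(P[...,2]<180)&(abs(P[...,0]-480)<130)&(P[...,1]>0)&(P[...,1]<300)
    q=P[sel];print(len(q),q.min(0),q.max(0),q.mean(0))
    top=q[q[:,2]>np.percentile(q[:,2],40)]
    l=cv2.fitLine(top[:,:2].astype(np.float32),cv2.DIST_HUBER,0,.01,.01).ravel();print("line",l,np.degrees(np.arctan2(l[1],l[0])))
    t=(q[:,:2]-l[2:])@l[:2];print(l[2:]+np.outer([t.min(),t.max()],l[:2]))
    # dark bar
    g=s["image"].max(-1)
    b=(g<60)&(P[...,2]>145)&(P[...,2]<200)&(abs(P[...,0]-500)<130)&(P[...,1]>0)&(P[...,1]<350)
    q=P[b];print("bar",len(q),q.min(0),q.max(0))
    l=cv2.fitLine(q[:,:2].astype(np.float32),cv2.DIST_HUBER,0,.01,.01).ravel();print(l,np.degrees(np.arctan2(l[1],l[0])))
    t=(q[:,:2]-l[2:])@l[:2];print(l[2:]+np.outer([t.min(),t.max()],l[:2]))
s=pickle.load(open("top.pkl","rb"));P=cloud(s)
for u,v in [(205,239),(276,253),(190,227),(287,206),(294,257),(200,290),(130,236),(360,245),(240,249),(225,244),(211,186),(272,184),(283,248),(215,253)]: print(u,v,P[v,u])
im=cv2.resize(s["image"][170:310,90:340],None,fx=3.2,fy=3.2,interpolation=cv2.INTER_CUBIC);cv2.imwrite("pics/topz.png",cv2.convertScaleAbs(im[:,:,::-1],alpha=1.6))
s=pickle.load(open("scene.pkl","rb"))
im=cv2.resize(s["image"][140:300,320:480],None,fx=3.7,fy=3.7,interpolation=cv2.INTER_CUBIC);cv2.imwrite("pics/scz.png",cv2.convertScaleAbs(im[:,:,::-1],alpha=1.6))
E
```

```text
top table 0.19937234616600108
315 [487.   76.7 145.6] [600.7 286.9 170.6] [511.3 133.3 160.9]
line [  0.3   1.  507.6 131.8] 74.67456
[[492.7  77.4]
 [550.1 286.9]]
bar 1417 [514.4  57.2 146.4] [621.7 295.7 176.1]
[  0.3  -1.  578.9 172.9] -75.36302
[[547.7 292.3]
 [609.   57.5]]
scene table 10.914259863652092
271 [492.4  74.2 143.3] [525.2 180.1 171.6] [510.6 126.3 157. ]
line [  0.2   1.  510.4 127.7] 78.54104
[[499.6  74. ]
 [521.1 180.1]]
bar 914 [520.2  50.9 145.3] [626.3 291.4 175.8]
[  0.2  -1.  592.8 156.6] -75.79376
[[559.  290.2]
 [618.8  54. ]]
205 239 [527.  246.4 165. ]
276 253 [496.   81.4 160.5]
190 227 [555.2 283.  162.9]
287 206 [606.7  57.6 159. ]
294 257 [498.5  47.8   3.5]
200 290 [410.1 295.1  -3.7]
130 236 [538.7 441.8 114.5]
360 245 [ 518.2 -114.8  136.9]
240 249 [519.1 191.7  -0.8]
225 244 [516.5 201.2 156.6]
211 186 [688.5 273.9   2.1]
272 184 [691.3 108.   17.1]
283 248 [522.4  77.4   0.7]
215 253 [508.  257.9  -0.9]
```

View pics/topz.png

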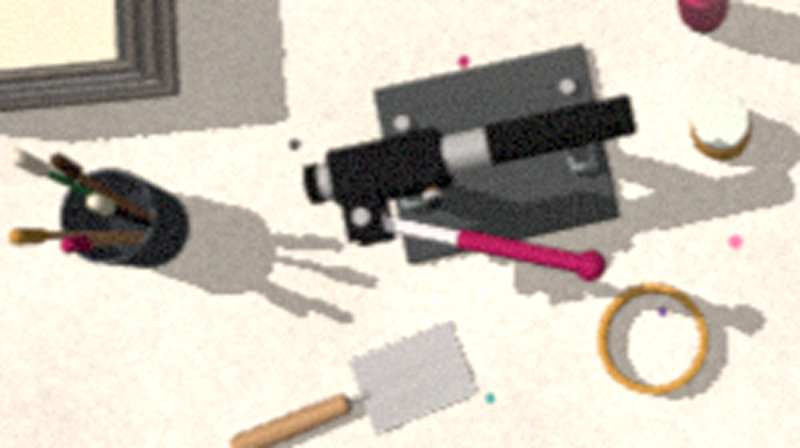

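View pics/scz.png

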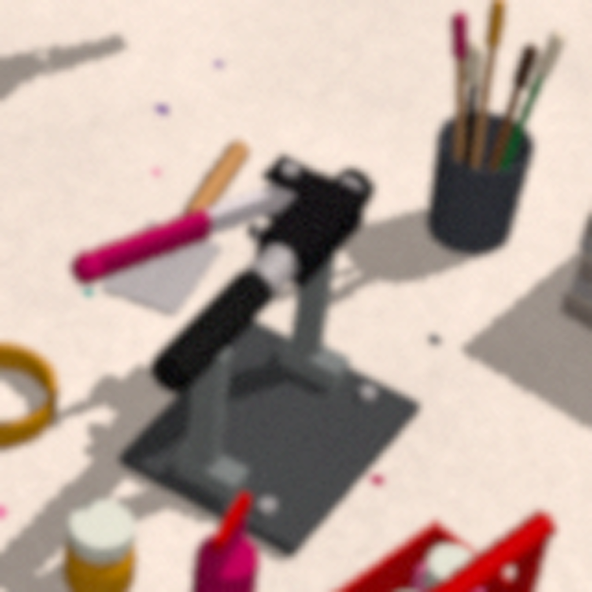

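```bash
cat >> h.py <<'E'
piv=np.array([527,246.]);PSI0=-11.3
def contact(th,d=130,off=0): # th rad; outer face point at d, moved outwards by off
    a=np.radians(PSI0)+th; ex=np.array([np.cos(a),np.sin(a)]);ey=np.array([-ex[1],ex[0]])
    return piv-d*ey-(7+off)*ex, np.degrees(a)
def tool(): 
    from bench import sensors
    s=sensors.sense();return s,R.from_euler('xyz',s["tcp_rot"],degrees=True).as_matrix()
E
python3 - <<'E'
from h import *
np.set_printoptions(precision=3,suppress=True)
s,T=tool();print(T)
for th in(0,.18,.3,.42):print(th,contact(th))
for off in (60,):
  c,a=contact(0,off=off+15);d=np.r_[c,230]-s["tool_pos"];print(c,d,"toolcm",T.T@d/10)
E
```

```text
[[-0.001  0.355  0.935]
 [-0.002  0.935 -0.355]
 [-1.    -0.002 -0.   ]]
0 (array([494.663, 119.892]), np.float64(-11.300000000000002))
0.18 (array([517.762, 116.14 ]), np.float64(-0.9867596876451838))
0.3 (array([533.375, 115.968]), np.float64(5.888733853924695))
0.42 (array([548.895, 117.666]), np.float64(12.764227395494574))
[421.117 134.588] [ 208.417 -425.925   -0.326] toolcm [  0.082 -32.424  34.601]
```

Emit:
drive_tool(moves=[0,0,0,6.7,0,0,0,0,0,6.7,0,0,0,0,0,6.7,0,0,0,0,0,6.7,0,0,0,0,0,6.7,0,0,0,0,0,6.7,0,0,0,0,0,6.7,0,0,0,0,0,6.7,0,0,0,0,0,6.7,0,0,0,0,0,6.7,0,0,0,0,0,6.7,0,0,0,0,0,6.7,0,0], hand=0, grip_force=60)

```text
time: 1.1
tool_pos: [212.8, 560.6, 230.7]
tcp_rot: [-12.6, 89.9, -114.2]
ft_force: [0.4, 0.2, -0.4]
finger_gap: 0.0
```

Emit:
drive_tool(moves=[0,1.6,2.1,0,0,0,0,1.6,2.1,0,0,0,0,1.6,2.1,0,0,0,0,1.6,2.1,0,0,0,0,1.6,2.1,0,0,0,0,1.6,2.1,0,0,0,0,1.6,2.1,0,0,0,0,1.6,2.1,0,0,0,0,1.6,2.1,0,0,0,0,1.6,2.1,0,0,0,0,1.6,2.1,0,0,0,0,1.6,2.1,0,0,0,0,1.6,2.1,0,0,0,0,1.6,2.1,0,0,0,0,1.6,2.1,0,0,0,0,1.6,2.1,0,0,0,0,1.6,2.1,0,0,0,0,1.6,2.1,0,0,0,0,0,0,0,0,0])

```text
time: 2.68
tool_pos: [423.3, 130.8, 230.9]
tcp_rot: [13.8, 89.9, -87.6]
ft_force: [0.5, 0.5, -0.5]
finger_gap: 0.2
```

Run:
```python
from h import *
from bench import snapshot
np.set_printoptions(precision=3,suppress=True)
s,T=tool();print(s["tool_pos"],s["finger_gap"],s["ft_force"],s["joint_pos"],s["time"]);print(T)
c,a=contact(0,off=14.5);d=np.r_[c,130]-s["tool_pos"];print(c,d,"toolcm to contact",T.T@d/10)
for n in("scene","top"):
    q=snapshot(n); pickle.dump(q,open(n+"1.pkl","wb"));
    im=q["image"][100:300,280:480] if n=="scene" else q["image"][150:340,120:370]
    cv2.imwrite(f"pics/{n}1.png",cv2.convertScaleAbs(cv2.resize(im,None,fx=2.9,fy=2.9)[:,:,::-1],alpha=1.6))
```

```text
[423.295 130.76  230.921] 0.16783642139998342 [ 0.526  0.49  -0.464] [ 10.616 -17.602 108.908  -0.104  88.709  21.992] 2.6833
[[ 0.     0.98  -0.197]
 [-0.002 -0.197 -0.98 ]
 [-1.     0.     0.002]]
[480.444 122.733] [  57.148   -8.027 -100.921] toolcm to contact [10.094  5.757 -0.358]
```

View pics/scene1.png

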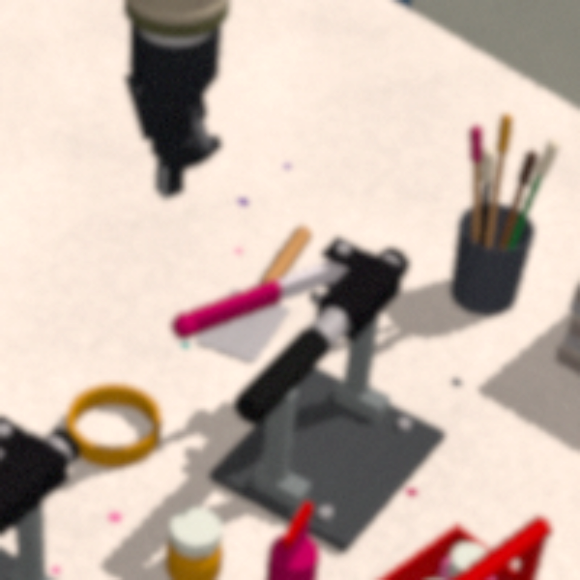

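View pics/top1.png

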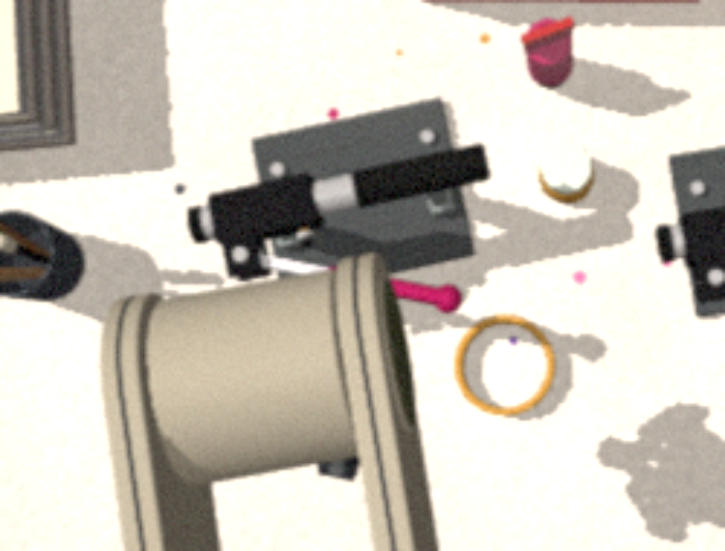

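The scene view shows the shut fingertips at about (170,190) in the crop. A linkage knuckle bulges out above them at (212,145). I'll measure the bulge before choosing a height.

Run:
```python
from h import *
np.set_printoptions(precision=1,suppress=True)
s,T=tool()
q=pickle.load(open("scene1.pkl","rb"));P=cloud(q)
d=(P-s["tool_pos"])@T  # tool coords
m=(d[...,0]>-110)&(d[...,0]<12)&(abs(d[...,1])<80)&(abs(d[...,2])<60)&(q["z_map"]>0)
D=d[m]
for a in range(5,-105,-5):
    k=D[(D[:,0]<=a)&(D[:,0]>a-5)]
    if len(k):print(a,len(k),"y",k[:,1].min(),k[:,1].max(),"z",k[:,2].min(),k[:,2].max())
```

```text
5 1 y 4.641394913064369 4.641394913064369 z -7.489703426184918 -7.489703426184918
0 2 y 2.042274740564507 6.858978532976208 z 8.758272390170903 11.925074625431915
-5 10 y 5.879678142879121 11.450555119905514 z -6.289833055765797 12.396402314608642
-10 16 y -3.0690382996697303 16.5024411331663 z -6.31451062164014 15.89244221712524
-15 17 y -1.553519416673927 19.25890143443542 z -6.447661978283307 13.282131592018123
-20 15 y -5.592144739201924 19.38232396818745 z -5.617724597007151 14.745106894170114
-25 14 y -1.8721756342268003 18.273041438276213 z -2.8301925576345655 13.536680410171636
-30 10 y -2.8283007357945817 15.284274172094193 z -2.9412459946923186 14.65840775926368
-35 11 y -1.9853745595989056 18.08016940138303 z 7.605562106506914 14.795605405663215
-40 5 y -14.809369096941094 1.8493839788707933 z 10.621448838096265 15.169474113458676
-45 21 y -10.545880034065638 32.74680062249757 z -9.240222165748149 16.974550344140045
-50 36 y -26.174582812274068 34.70781784778283 z -8.15961966755364 16.782762735624903
-55 27 y -33.137824845879486 37.698032423155865 z -8.855272357163928 16.389620208871683
-60 23 y -38.7576073976268 44.808700402575866 z -8.269210634885551 17.44079225500719
-65 41 y -48.70874125711529 47.8054617325857 z -7.4504000967111175 19.49223750002335
-70 37 y -50.48869307978372 50.269423855025835 z -6.368161626950224 20.645397414172244
-75 39 y -49.29978311648255 56.1128665513255 z -9.268405610026468 19.647738236448514
-80 36 y -54.39171538767113 58.71007845051602 z -2.5060978099374944 21.329597528345957
-85 60 y -53.87015428677498 65.0056486135972 z -8.002441381913806 19.906540949391232
-90 56 y -59.57468942238556 67.22328784829249 z -9.905986579205257 20.701848939273223
-95 56 y -54.0618355294581 64.80146410918157 z -10.334020396869313 22.208631520500397
-100 44 y -19.787942666053535 53.68525001166448 z -5.628607028534413 22.810228843880463
```

Emit:
drive_tool(moves=[1.3,0,0,0,0,0,1.3,0,-0.1,0,0,0,1.3,0,-0.1,0,0,0,1.3,0,-0.1,0,0,0,1.3,0,0,0,0,0,1.3,0,0,0,0,0,1.3,0,0,0,0,0,0,0.6,0,0,0,0,0,0.6,0,0,0,0,0,0.6,0,0,0,0,0,0.6,0,0,0,0,0,0.6,0,0,0,0,0,0.6,0,0,0,0,0,0.6,0,0,0,0,0,0,0,0,0,0])

```text
time: 4.03
tool_pos: [465.2, 128.7, 140.7]
tcp_rot: [101.6, 89.9, 0.4]
ft_force: [0.8, -0.1, -0.2]
finger_gap: -0.1
```

Run:
```python
from h import *
from bench import snapshot
np.set_printoptions(precision=3,suppress=True)
s,T=tool();print(s["tool_pos"],s["ft_force"],s["time"]);
c,a=contact(0,off=14.5);d=np.r_[c,140]-s["tool_pos"];print("toolcm to contact",T.T@d/10)
for n in("scene","top"):
    q=snapshot(n)
    im=q["image"][120:280,300:460] if n=="scene" else q["image"][150:340,120:370]
    cv2.imwrite(f"pics/{n}2.png",cv2.convertScaleAbs(cv2.resize(im,None,fx=3.2,fy=3)[:,:,::-1],alpha=1.6))
```

```text
[465.211 128.741 140.675] [ 0.811 -0.061 -0.18 ] 4.0333
toolcm to contact [0.069 1.611 0.293]
```

View pics/scene2.png

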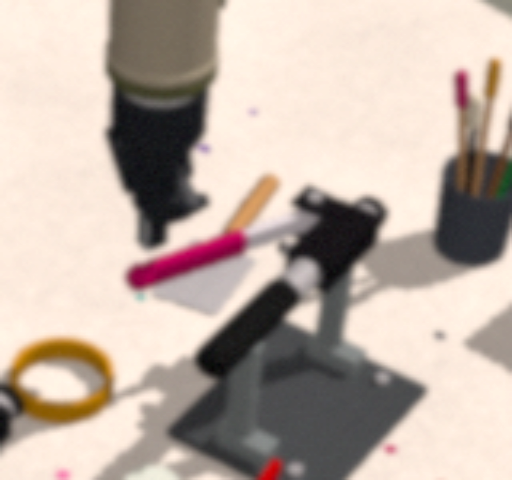

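Emit:
drive_tool(moves=[0,0.3,0.1,0,0,0,0,0.3,0.1,0,0,0,0,0.3,0.1,0,0,0,0,0.3,0,0,0,0,0,0,0,0,0,0])

```text
time: 4.55
tool_pos: [475.6, 123.6, 140.4]
tcp_rot: [102.4, 90.0, 1.2]
ft_force: [0.2, -0.1, -0.1]
finger_gap: 0.1
```

Emit:
drive_tool(moves=[0,0.2,0,0,0,0,0,0.2,0,0,0,0,0,0,0,0,0,0])

```text
time: 4.8
tool_pos: [479.3, 123.0, 140.3]
tcp_rot: [102.2, 90.0, 1.0]
ft_force: [-0.4, -0.7, -0.3]
finger_gap: -0.2
```

Emit:
drive_tool(moves=[0,0.2,0,0,0,0,0,0.2,0,0,0,0,0,0,0,0,0,0])

```text
time: 5.05
tool_pos: [483.2, 122.2, 140.3]
tcp_rot: [83.8, 90.0, -17.3]
ft_force: [-0.7, -0.5, -0.6]
finger_gap: 0.0
```

Emit:
drive_tool(moves=[0,0.2,0,0,0,0,0,0.2,0,0,0,0,0,0,0,0,0,0])

```text
time: 5.3
tool_pos: [486.8, 121.4, 140.2]
tcp_rot: [-70.1, 90.0, -171.3]
ft_force: [-1.8, 0.5, 1.3]
finger_gap: 0.3
```

Emit:
drive_tool(moves=[0,0.2,0,0,0,0,0,0.2,0,0,0,0,0,0,0,0,0,0])

```text
time: 5.55
tool_pos: [490.9, 120.6, 140.2]
tcp_rot: [-56.2, 90.0, -157.4]
ft_force: [-2.6, -0.4, 0.5]
finger_gap: -0.1
```

Emit:
drive_tool(moves=[0,0.2,0.02,-0.88,0,0,0,0.2,0.03,-0.88,0,0,0,0.2,0.02,-0.88,0,0,0,0.2,0.03,-0.88,0,0,0,0.2,0.02,-0.88,0,0,0,0.2,0.03,-0.88,0,0,0,0,0,0,0,0])

```text
time: 6.13
tool_pos: [502.7, 117.4, 140.2]
tcp_rot: [-179.6, 90.0, 84.6]
ft_force: [-2.7, 2.0, -0.0]
finger_gap: -0.2
```

```bash
cat > st.py <<'E'
from h import *
np.set_printoptions(precision=2,suppress=True)
s,T=tool();F=s["ft_force"]
p=s["tool_pos"][:2]-piv;print("t",s["time"],"pos",s["tool_pos"],"yaw y",np.degrees(np.arctan2(T[1,1],T[0,1])),"F",F,"Ftool",T.T@F,"rad",np.hypot(*p))
a=np.degrees(np.arctan2(p[1],p[0])); r0=np.degrees(np.arctan2(121.5-246,486-527.))
print("theta est",np.radians(a-r0))
E
python3 st.py
```

```text
t 6.1333 pos [502.69 117.42 140.22] yaw y -5.8270006202204145 F [-2.71  1.99 -0.04] Ftool [ 0.04 -2.9  -1.71] rad 130.8544979790832
theta est 0.13127381716380143
```

Emit:
drive_tool(moves=[0,0.15,0.01,-0.8,0,0,0,0.15,0.01,-0.8,0,0,0,0.15,0.01,-0.7,0,0,0,0,0,0,0,0])

```text
time: 6.47
tool_pos: [507.0, 116.5, 140.2]
tcp_rot: [-27.6, 90.0, -121.2]
ft_force: [-3.3, 0.4, 0.8]
finger_gap: 0.2
```

Emit:
drive_tool(moves=[0,0.15,0.01,-0.7,0,0,0,0.15,0.01,-0.7,0,0,0,0,0,0,0,0])

```text
time: 6.72
tool_pos: [510.0, 116.1, 140.3]
tcp_rot: [4.3, 90.0, -87.9]
ft_force: [-3.5, -0.3, -0.3]
finger_gap: -0.1
```

Emit:
drive_tool(moves=[0,0.15,0.01,-0.7,0,0,0,0.15,0.01,-0.7,0,0,0,0,0,0,0,0])

```text
time: 6.97
tool_pos: [513.0, 115.7, 140.2]
tcp_rot: [-2.7, 90.0, -93.5]
ft_force: [-3.1, -2.1, -2.0]
finger_gap: -0.4
```

```bash
python3 st.py
```

```text
t 6.9667 pos [513.02 115.65 140.24] yaw y -0.7527247889199457 F [-3.1  -2.09 -1.97] Ftool [ 1.97 -3.07  2.13] rad 131.09749294579692
theta est 0.21126056758696055
```

Emit:
drive_tool(moves=[0,0.1,0.01,-0.4,0,0,0,0.1,0.01,-0.4,0,0,0,0,0,0,0,0])

```text
time: 7.22
tool_pos: [514.9, 115.5, 140.2]
tcp_rot: [-7.5, 90.0, -97.5]
ft_force: [-3.3, -1.9, -0.1]
finger_gap: 0.0
```

Emit:
drive_tool(moves=[0,0.1,0.01,-0.4,0,0,0,0.1,0.01,-0.4,0,0,0,0,0,0,0,0])

```text
time: 7.47
tool_pos: [516.9, 115.5, 140.3]
tcp_rot: [-11.7, 90.0, -100.9]
ft_force: [-2.9, -3.0, 0.3]
finger_gap: 0.1
```

Emit:
drive_tool(moves=[0,0.1,0.01,-0.4,0,0,0,0.1,0.01,-0.4,0,0,0,0,0,0,0,0])

```text
time: 7.72
tool_pos: [518.9, 115.3, 140.3]
tcp_rot: [-1.6, 90.0, -90.0]
ft_force: [-3.3, -2.6, -0.6]
finger_gap: 0.2
```

Emit:
drive_tool(moves=[0,0.1,0.01,-0.4,0,0,0,0.1,0.01,-0.4,0,0,0,0,0,0,0,0])

```text
time: 7.97
tool_pos: [520.8, 115.2, 140.2]
tcp_rot: [-62.0, 90.0, -149.6]
ft_force: [-2.9, -3.5, 0.8]
finger_gap: 0.0
```

```bash
python3 st.py
```

```text
t 7.9667 pos [520.83 115.18 140.25] yaw y 2.4063894884121617 F [-2.91 -3.46  0.78] Ftool [-0.78 -3.05  3.34] rad 130.9640802209901
theta est 0.27098983781089064
```

```bash
python3 - <<'E'
from h import *
from bench import snapshot
for n in("scene","top"):
    q=snapshot(n)
    im=q["image"][120:280,300:460] if n=="scene" else q["image"][150:340,120:370]
    cv2.imwrite(f"pics/{n}3.png",cv2.convertScaleAbs(cv2.resize(im,None,fx=3.2,fy=3,interpolation=cv2.INTER_CUBIC)[:,:,::-1],alpha=1.8))
E
python3 st.py
```

```text
t 8.0667 pos [520.76 115.19 140.27] yaw y 2.383082220637915 F [-4.28 -3.64 -0.34] Ftool [ 0.34 -4.42  3.46] rad 130.96203758837837
theta est 0.2704758199928777
```

View pics/scene3.png

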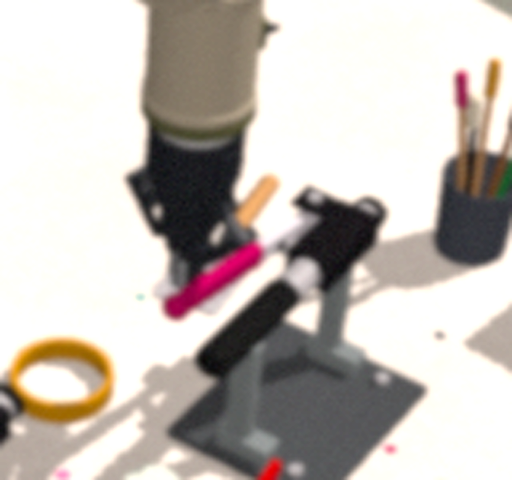

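View pics/top3.png

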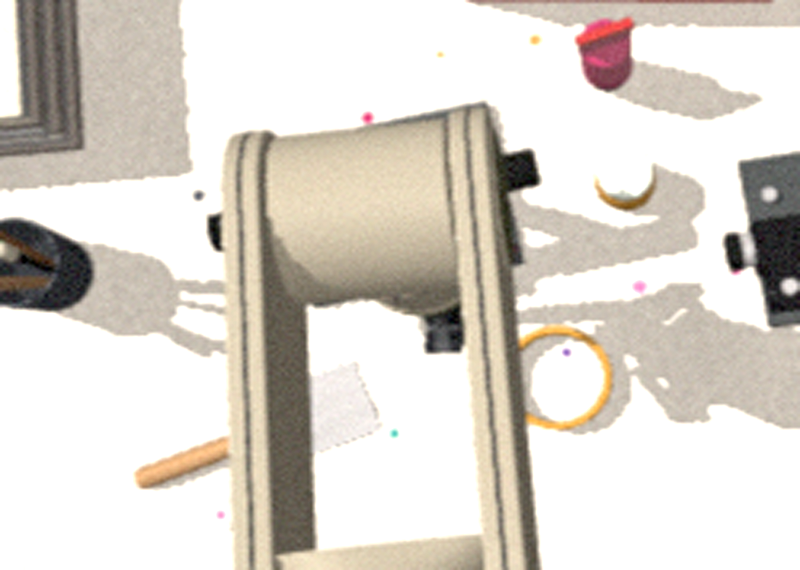

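The scene view shows the finger back on the middle of the magenta sleeve at about (200,270), with the lever swung in. A gap to the bar remains.

Emit:
drive_tool(moves=[0,0.1,0.04,-0.4,0,0,0,0.1,0.04,-0.4,0,0,0,0,0,0,0,0])

```text
time: 8.32
tool_pos: [522.2, 115.0, 140.2]
tcp_rot: [-116.3, 89.9, 157.0]
ft_force: [-7.4, -1.1, 2.4]
finger_gap: -0.4
```

Emit:
drive_tool(moves=[0,0.1,0.03,-0.4,0,0,0,0.1,0.03,-0.4,0,0,0,0,0,0,0,0])

```text
time: 8.57
tool_pos: [523.3, 114.8, 140.1]
tcp_rot: [-108.2, 89.8, 165.8]
ft_force: [-12.6, -0.1, 5.1]
finger_gap: -0.2
```

Emit:
drive_tool(moves=[0,0.1,0.03,-0.4,0,0,0,0.1,0.03,-0.4,0,0,0,0,0,0,0,0])

```text
time: 8.82
tool_pos: [524.3, 114.6, 140.0]
tcp_rot: [-106.4, 89.7, 168.5]
ft_force: [-18.8, 0.5, 9.3]
finger_gap: -0.2
```

```bash
python3 st.py
```

```text
t 8.8167 pos [524.35 114.59 140.01] yaw y 4.855682583920274 F [-18.8    0.48   9.31] Ftool [ -9.2  -18.74  -2.08] rad 131.43604546240323
theta est 0.29794614314822265
```

The stop is reached, because force climbs steeply beyond about 0.275 rad. I'll ease off to a moderate push and hold.

Emit:
drive_tool(moves=[0,-0.2,0,0,0,0,0,0,0,0,0,0,0,0,0,0,0,0])

```text
time: 9.07
tool_pos: [523.3, 114.6, 140.1]
tcp_rot: [-118.9, 89.8, 156.0]
ft_force: [-12.0, 1.8, 5.6]
finger_gap: -0.1
```

Emit:
drive_tool(moves=[0,0,0,0,0,0,0,0,0,0,0,0,0,0,0,0,0,0,0,0,0,0,0,0,0,0,0,0,0,0,0,0,0,0,0,0])

```text
time: 9.57
tool_pos: [523.3, 114.6, 140.1]
tcp_rot: [-118.1, 89.8, 156.7]
ft_force: [-13.9, 2.5, 5.8]
finger_gap: -0.6
```

```bash
python3 st.py
```

```text
t 9.5667 pos [523.28 114.57 140.09] yaw y 4.830133302042787 F [-13.87   2.5    5.77] Ftool [ -5.72 -13.63  -3.67] rad 131.48485765380988
theta est 0.28987071553794214
```

Emit:
drive_tool(moves=[0,0,0,0,0,0,0,0,0,0,0,0,0,0,0,0,0,0,0,0,0,0,0,0,0,0,0,0,0,0,0,0,0,0,0,0,0,0,0,0,0,0,0,0,0,0,0,0,0,0,0,0,0,0,0,0,0,0,0,0])

```text
time: 10.4
tool_pos: [523.3, 114.6, 140.1]
tcp_rot: [-118.2, 89.8, 156.7]
ft_force: [-11.9, 0.8, 4.1]
finger_gap: 0.3
```

```bash
python3 - <<'E'
from h import *
from bench import snapshot
q=snapshot("scene");pickle.dump(q,open("hold1.pkl","wb"))
im=q["image"][120:280,300:460]
cv2.imwrite(f"pics/hold1.png",cv2.convertScaleAbs(cv2.resize(im,None,fx=3.2,fy=3,interpolation=cv2.INTER_CUBIC)[:,:,::-1],alpha=1.8))
E
python3 st.py
```

```text
t 10.45 pos [523.3  114.57 140.1 ] yaw y 4.829760546957896 F [-11.82   1.93   4.55] Ftool [ -4.51 -11.63  -2.93] rad 131.48041814485447
theta est 0.2899687396487777
```

View pics/hold1.png

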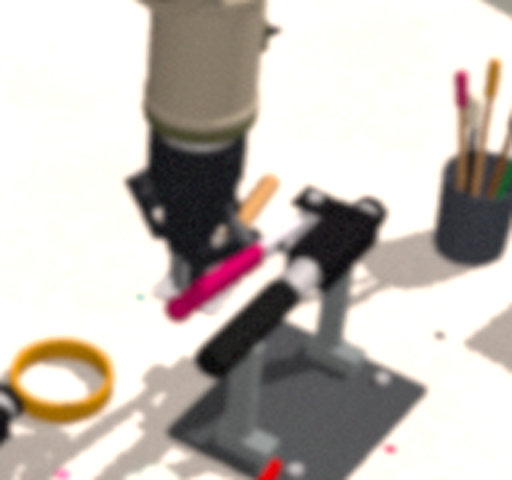

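Held on the stop for more than 1.3 s, with the lever at (220,280) clear of the bar. Now I'll release it.

Emit:
drive_tool(moves=[0,-0.3,-0.03,0.8,0,0,0,-0.3,-0.03,0.8,0,0,0,-0.3,-0.03,0.8,0,0,0,-0.3,-0.03,0.8,0,0,0,-0.3,-0.03,0.8,0,0,0,-0.3,-0.03,0.8,0,0,0,-0.3,-0.03,0.8,0,0,0,-0.3,-0.03,0.8,0,0,0,-0.3,-0.03,0.8,0,0,0,-0.3,-0.03,0.8,0,0,0,-0.3,-0.03,0.8,0,0,0,-0.3,-0.03,0.8,0,0,0,-0.3,0,0.8,0,0,0,-0.3,0,0.8,0,0,0,-0.3,0,0.8,0,0,0,-0.3,0,0.8,0,0,0,-0.3,0,0.8,0,0,0,-0.3,0,0.8,0,0,0,-0.3,0,0.8,0,0,0,-0.3,0,0.8,0,0])

```text
time: 12.12
tool_pos: [465.0, 120.0, 140.3]
tcp_rot: [75.1, 90.0, -26.1]
ft_force: [-0.2, 0.2, -0.6]
finger_gap: 0.4
```

Emit:
drive_tool(moves=[0,0,0,0,0,0,0,0,0,0,0,0,0,0,0,0,0,0,0,0,0,0,0,0,0,0,0,0,0,0,0,0,0,0,0,0])

```text
time: 12.62
tool_pos: [465.3, 119.9, 140.3]
tcp_rot: [-33.9, 90.0, -135.1]
ft_force: [0.2, -0.1, -0.2]
finger_gap: -0.0
```

```bash
python3 - <<'E'
from h import *
from bench import snapshot
q=snapshot("scene");pickle.dump(q,open("out.pkl","wb"))
im=q["image"][120:280,300:460]
cv2.imwrite(f"pics/out.png",cv2.convertScaleAbs(cv2.resize(im,None,fx=3.2,fy=3,interpolation=cv2.INTER_CUBIC)[:,:,::-1],alpha=1.8))
for n in("scene.pkl","hold1.pkl","out.pkl"):
    s=pickle.load(open(n,"rb"));m=mag(s);m[:190]=0;m[245:]=0;m[:,:335]=0;m[:,430:]=0
    v,u=np.nonzero(m);print(n,len(u),u.mean(),v.mean(),u.min(),v.max())
E
python3 st.py
```

```text
scene.pkl 271 358.18819188191884 206.12915129151293 340 215
hold1.pkl 265 367.20377358490566 212.7433962264151 352 225
out.pkl 265 358.25283018867924 206.13962264150945 340 215
t 12.6667 pos [465.27 119.94 140.29] yaw y -11.208242233508605 F [ 0.13 -0.01  0.22] Ftool [-0.22  0.13 -0.01] rad 140.36014557004293
theta est -0.13726715722802044
```

View pics/out.png

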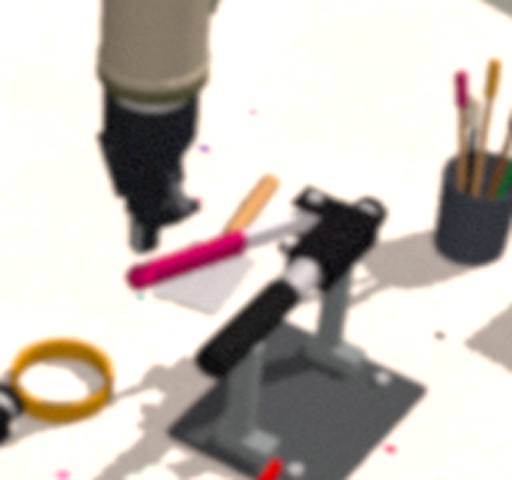

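The magenta pixels match the initial picture (centroid 358,206), so the lever is fully out and the finger is clear. Now the second press.

Emit:
drive_tool(moves=[0,0.25,-0.07,0,0,0,0,0.25,-0.07,0,0,0,0,0.25,-0.07,0,0,0,0,0.25,-0.07,0,0,0,0,0.25,-0.07,0,0,0,0,0.25,-0.07,0,0,0,0,0.25,-0.07,0,0,0,0,0.25,-0.07,0,0,0,0,0,0,0,0,0])

```text
time: 13.42
tool_pos: [485.9, 121.5, 140.1]
tcp_rot: [-65.3, 89.9, -166.5]
ft_force: [-2.8, -0.2, 0.8]
finger_gap: -0.2
```

Emit:
drive_tool(moves=[0,0.25,0.03,-1.2,0,0,0,0.25,0.03,-1.2,0,0,0,0.25,0.03,-1.2,0,0,0,0.25,0.03,-1.2,0,0,0,0.25,0.03,-1.2,0,0,0,0.25,0.03,-1.2,0,0,0,0.25,0.03,-1.2,0,0,0,0.25,0.03,-1.2,0,0,0,0.25,0.03,-1.2,0,0,0,0.25,0.03,-1.2,0,0,0,0.25,0.03,-1.2,0,0,0,0.25,0.03,-1.2,0,0,0,0,0,0,0,0])

```text
time: 14.5
tool_pos: [515.9, 115.5, 140.3]
tcp_rot: [79.2, 90.0, -7.5]
ft_force: [-2.8, -2.4, -0.2]
finger_gap: 0.2
```

```bash
python3 st.py
```

```text
t 14.5 pos [515.85 115.49 140.27] yaw y 3.292108568311576 F [-2.8  -2.39 -0.15] Ftool [ 0.15 -2.94  2.23] rad 130.9853132903976
theta est 0.2329366960956916
```

Emit:
drive_tool(moves=[0,0.15,0.04,-0.4,0,0,0,0.15,0.04,-0.4,0,0,0,0.15,0.04,-0.4,0,0,0,0,0,0,0,0])

```text
time: 14.83
tool_pos: [520.1, 115.1, 140.2]
tcp_rot: [178.9, 90.0, 93.4]
ft_force: [-3.6, 1.9, -0.9]
finger_gap: 0.1
```

Emit:
drive_tool(moves=[0,0.1,0.02,-0.3,0,0,0,0.1,0.02,0,0,0,0,0,0,0,0,0])

```text
time: 15.08
tool_pos: [521.7, 115.1, 140.2]
tcp_rot: [-144.5, 89.9, 130.2]
ft_force: [-5.5, 2.9, 0.4]
finger_gap: 0.1
```

Emit:
drive_tool(moves=[0,0.1,0,0,0,0,0,0.1,0,0,0,0,0,0,0,0,0,0,0,0,0,0,0,0])

```text
time: 15.42
tool_pos: [522.9, 115.1, 140.2]
tcp_rot: [-107.1, 89.9, 167.7]
ft_force: [-9.3, 3.3, 2.4]
finger_gap: -0.1
```

```bash
python3 st.py
```

```text
t 15.4167 pos [522.88 115.11 140.15] yaw y 4.729849934948809 F [-9.34  3.27  2.39] Ftool [-2.36 -9.04 -4.03] rad 130.95960477126835
theta est 0.2866852106573232
```

Emit:
drive_tool(moves=[0,0.08,0,0,0,0,0,0,0,0,0,0,0,0,0,0,0,0,0,0,0,0,0,0,0,0,0,0,0,0,0,0,0,0,0,0,0,0,0,0,0,0,0,0,0,0,0,0,0,0,0,0,0,0,0,0,0,0,0,0,0,0,0,0,0,0,0,0,0,0,0,0])

```text
time: 16.42
tool_pos: [523.3, 115.1, 140.1]
tcp_rot: [-101.8, 89.8, 172.9]
ft_force: [-12.7, 1.8, 4.3]
finger_gap: -0.2
```

```bash
python3 st.py
python3 - <<'E'
from h import *
from bench import snapshot
q=snapshot("scene");pickle.dump(q,open("hold2.pkl","wb"))
im=q["image"][120:280,300:460]
cv2.imwrite(f"pics/hold2.png",cv2.convertScaleAbs(cv2.resize(im,None,fx=3.2,fy=3,interpolation=cv2.INTER_CUBIC)[:,:,::-1],alpha=1.8))
for n in("hold1.pkl","hold2.pkl"):
    s=pickle.load(open(n,"rb"));m=mag(s);m[:190]=0;m[245:]=0;m[:,:335]=0;m[:,430:]=0
    v,u=np.nonzero(m);print(n,len(u),u.mean(),v.mean(),u.min(),v.max())
E
```

```text
t 16.4167 pos [523.27 115.15 140.12] yaw y 4.734428440776751 F [-12.73   1.75   4.29] Ftool [ -4.25 -12.56  -2.8 ] rad 130.90353677587478
theta est 0.28963887311669856
hold1.pkl 265 367.20377358490566 212.7433962264151 352 225
hold2.pkl 266 367.0751879699248 212.78571428571428 352 225
```

View pics/hold2.png

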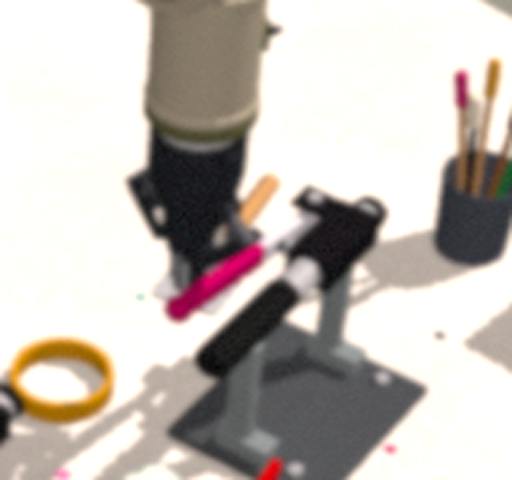

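The lever is at the same place as in the first hold, on its stop at about (220,280), with a gap to the bar. Handing in while still holding.

```bash
python3 -c "
from bench import r
print(r.hand_in())"
```

```text
the job is handed in; nothing more can be done
None
```

I pressed the magenta lever in to its stop twice with the back of the closed fingers and handed the job in while still holding it in. The lever stops short of the bar: it meets its stop at about 0.28 rad, and the bar would be at 0.50.

- **First press:** I held it on the stop for about 1.6 s, at 12–14 N for most of that.
- **Release:** I backed the fingers clear. The camera showed the lever back at its starting position, and the force reading was zero.
- **Second press:** It stopped at the same place, both in the image and in the finger position. The push was about 12.7 N after a one-second hold.
- **Overshoot:** While finding the stop on the first press, the push peaked at about 19 N for a moment before I eased it off. That is more than I intended, and I can't tell whether it counts as forcing the lever.
- **Other readings:** About 4 N of vertical force and 2–4 N along the lever remained during the holds, which I took to be contact friction.
- **Surroundings:** The last picture shows a gap between lever and bar and nothing near the magenta handle moved. The teal lever and the rest of the table were not in that picture, but the arm never worked near them.

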